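Line up the reagent bottles by size beside the titrator

ROBOT

A 6-joint arm with a two-finger parallel gripper is mounted at the origin on the work surface. World frame = base frame: x ahead of the robot, y to its left, z up, the work surface at z = 0. Lengths are in m, angles in rad, forces in N, time in s.
With the tool pointing down it reaches from about 0.25 to 0.775 m from the base axis. Payload 4 kg.
Tool frame: the origin (TCP) lies midway between the tips of the shut fingers; the grasp point (between the pads) lies 19 mm behind it (robot.grasp_offset is the distance from the TCP to the grasp point, in m); z points along the fingers, y is the direction in which the jaws open and shut (so a half turn about z gives the same grasp; the last joint's range is limited). The gripper opens to 94 mm and grips with 3 to 60 N. Pads are 16 mm wide; open, the fingers measure 119 mm over their backs; the gripper's body (75 mm by 177 mm) begins 78 mm behind the grasp point.
Start: joints at [1.04, 0.087, 1.371, -0, 1.684, -0.103], TCP at [0.228, 0.5, 0.206] pointing down, gripper open.
Joint ranges: [-3.1, 3.1], [-0.76, 2.03], [0.27, 2.55], [-1.08, 4.22], [0.17, 2.65], [-2.57, 2.57]. Speed limits (rad/s): [2.79, 2.79, 3.14, 3.14, 3.14, 3.14].

INTERFACE

Orientations are given as [roll, pitch, yaw] about the fixed x, y, z axes, in that order (R = Rz(yaw) Ry(pitch) Rx(roll)).
In Python, from bench import status, viewer, order, robot gives the robot as it stands. The module is installed in compiled form; this text tells all that it offers.
- The arm moves only by the tool move_arm, never from a script. Its argument "targets" is a list of rows, each a list of 3 entries, a list of its own where there are three numbers: the shift along the tool's x, y, z in mm, then the turn, a rotation vector about the tool's x, y, z in degrees, then the opening, from -1 (shut) to 1 (fully open). A call has 1 to 20 rows; each row is the pose to reach, as a shift and turn from the pose commanded when the call began, along the tool's axes at that moment; what a row does not reach only later rows make up. A row lasts 1/8 s, in which the tool goes at most 62.5 mm and 10.7 degrees, less where a joint would pass 70% of its speed; a pose out of reach is approached as far as the arm can. A call with a gripper value outside its range is refused whole. The fingers move at their own pace and stop on an object; the grip force is fixed at half the most. Time passes only in rows, so rows that repeat a pose let the fingers close. It gives the time, the measured TCP pose, the force and the opening at its end, in the units of the state.
- status.get_obs(): the state, without advancing time (a new reading comes with each control period).
- viewer.snapshot(name): name is "side" or "top"; returns the picture (480x640x3 uint8, red, green, blue); there is no depth.
- viewer.camera_model(name): a dict with "K" (3x3 intrinsics, pixels), "D" ([k1, k2, p1, p2, k3] as OpenCV has them; the pictures are not rectified), "xyz" and "attitude" of the camera in the world. Camera axes: x right, y up, looking along -z (the intrinsics and any distortion apply to the point x, -y, -z); pixel columns grow to the right and rows downward; lengths in m; the calibration is good to about 2 mm. A picture is of the moment at which its call begins. camera_model takes no time and is no camera call.
- order.close_job(): hands the job in, once; it reports no verdict.
The state is a dict: "time": time; "joint_positions": joint angles; "qvel": joint speeds; "joint_torque": joint torques, N m; "tool_pos": TCP position; "ee_rot": TCP orientation; "wrist_force": force on the tool from outside, world axes, zero at the start; "wrist_torque": the same for the moment, N m; "width": finger opening in m.
Only numpy, scipy, OpenCV 4.12 (cv2) and the standard library are available. Lean on these libraries where they do the work, as an engineer would, in place of code of your own. Each camera call takes 0.05 s, during which the arm holds its last target. There are 200 camera calls.

TASK

Line the four amber reagent bottles up on the spill tray in order of size: one in the middle of each blue pad, the smallest on the pad at the titrator's end of the row and the largest on the pad farthest from the titrator. Carry them upright and set each down gently on its foot, never dropping one; leave the stoppered conical flask standing where it is.

Things in the scene. Friction and masses are not known exactly. Their poses are not given: they have to be found in the camera images.
- bottle_30: The smallest of four closed amber-glass reagent bottles of one shape (black screw cap, blank white label), standing loose and upright on the bench: body 33 mm in diameter, straight-sided up to 48 mm above its foot; cap 21 mm in diameter and 14 mm tall; 79 mm tall in all; about 75 g (up to 20 % more or less). Origin: centre of its underside; z up along its axis.
- bottle_60: The second smallest of four closed amber-glass reagent bottles of one shape (black screw cap, blank white label), standing loose and upright on the bench: body 39 mm in diameter, straight-sided up to 60 mm above its foot; cap 22 mm in diameter and 14 mm tall; 94 mm tall in all; about 130 g (up to 20 % more or less). Origin: centre of its underside; z up along its axis.
- bottle_125: The second largest of four closed amber-glass reagent bottles of one shape (black screw cap, blank white label), standing loose and upright on the bench: body 48 mm in diameter, straight-sided up to 74 mm above its foot; cap 25 mm in diameter and 16 mm tall; 113 mm tall in all; about 230 g (up to 20 % more or less). Origin: centre of its underside; z up along its axis.
- bottle_250: The largest of four closed amber-glass reagent bottles of one shape (black screw cap, blank white label), standing loose and upright on the bench: body 61 mm in diameter, straight-sided up to 94 mm above its foot; cap 29 mm in diameter and 18 mm tall; 138 mm tall in all; about 400 g (up to 20 % more or less). Origin: centre of its underside; z up along its axis.
- pad_1: One of four equal round blue non-slip pads, 76 mm in diameter, in a straight row 85 mm apart on the floor of a white spill tray (104 x 366 mm, rim 14 mm above the bench and 4 mm thick); this is the first from the robot's left (+y) end. Fixed. Origin: centre of its underside, 4 mm above the bench; its top is 7 mm above the bench. x across the row, away from the robot; y along it to the left.
- pad_2: One of four equal round blue non-slip pads, 76 mm in diameter, in a straight row 85 mm apart on the floor of a white spill tray (104 x 366 mm, rim 14 mm above the bench and 4 mm thick); this is second from the left end. Fixed. Origin: centre of its underside, 4 mm above the bench; its top is 7 mm above the bench. x across the row, away from the robot; y along it to the left.
- pad_3: One of four equal round blue non-slip pads, 76 mm in diameter, in a straight row 85 mm apart on the floor of a white spill tray (104 x 366 mm, rim 14 mm above the bench and 4 mm thick); this is third from the left end. Fixed. Origin: centre of its underside, 4 mm above the bench; its top is 7 mm above the bench. x across the row, away from the robot; y along it to the left.
- pad_4: One of four equal round blue non-slip pads, 76 mm in diameter, in a straight row 85 mm apart on the floor of a white spill tray (104 x 366 mm, rim 14 mm above the bench and 4 mm thick); this is the last, at the robot's right (-y) end. Fixed. Origin: centre of its underside, 4 mm above the bench; its top is 7 mm above the bench. x across the row, away from the robot; y along it to the left.
- titrator: The titrator, fixed at the back, left or right: white housing, beige sloping touch terminal in front; on top a glass beaker in a stand, a blue electrode (tip 292 mm high) and a clear burette with black head. (The low machine with a square steel pan on the other side is the balance.) Origin: on the bench under the middle of its front edge; it reaches 310 mm back and 105 mm to either side.
- flask: A conical glass flask with an orange stopper, standing loose and upright among the bottles, not to be moved: foot 64 mm in diameter, narrowing to a 24 mm neck at 70 mm, 117 mm tall with stopper, 140 g. Origin: centre of its underside; z up.
Things that resemble listed ones, but are neither listed nor needed, are in the scene too. Leave any purple look-alike of the bottle_250 alone.

How it is judged:
By the outcome, as a careful person would: the job done as asked, in the order asked, and still so for the second after the job is handed in, with the robot touching nothing.
It also fails if it takes over 104 s, if anything falls off the work surface, if the arm or the gripper's body presses on something with over 40 N, if the wrist force passes 120 N, or if a joint passes its speed limit or range.

## Working session

There is one attempt and no reset: what is moved stays moved. The work goes in short steps, Python scripts to look and compute and a tool call to move; the robot and the scene stay as the last step left them, time stands still between calls to the robot, and variables do not carry over. Pictures are saved under pics/ and viewed, about 12 in all and at most 16, crops included, and the job is handed in when it is done.

Besides the shell and the picture viewer there is one more tool, called after "Request:" as name(argument=value, ...) on one line, values as JSON. move_arm: Moves the arm, as the interface text tells. Its arguments: {"type":"object","properties":{"targets":{"type":"array"}},"required":["targets"]}

```bash
mkdir -p pics; python3 - <<'E'
from bench import status, viewer
import cv2
for n in("top","side"):
    cv2.imwrite(f"pics/{n}0.png",viewer.snapshot(n)[:,:,::-1]); print(viewer.camera_model(n))
print(status.get_obs())
E
```

```text
{'K': array([[524.58426421,   0.        , 318.93239439],
       [  0.        , 524.58426421, 239.4718401 ],
       [  0.        ,   0.        ,   1.        ]]), 'D': array([-0.09634249,  0.        ,  0.        ,  0.        ,  0.        ]), 'xyz': array([0.43235102, 0.00303542, 1.36108416]), 'attitude': array([ 0.07147637,  0.01184403, -1.57052985])}
{'K': array([[541.18394751,   0.        , 319.04750235],
       [  0.        , 541.18394751, 253.71709711],
       [  0.        ,   0.        ,   1.        ]]), 'D': array([-0.12741905,  0.        ,  0.        ,  0.        ,  0.        ]), 'xyz': array([-0.04993429, -0.71353252,  0.88814978]), 'attitude': array([ 0.81277352, -0.00290946, -0.6692166 ])}
{'time': 0.1, 'joint_positions': array([ 1.03990596e+00,  8.78625032e-02,  1.37206674e+00,  6.25385410e-06,
        1.68357588e+00, -1.03108423e-01]), 'qvel': array([-0.00027086, -0.00048325, -0.0025767 ,  0.00101349,  0.00090976,
       -0.00036889]), 'joint_torque': array([ 1.94566128e-03, -3.41252267e+01, -3.03302693e+01,  7.21094222e-02,
        3.03488004e-02, -8.69912219e-05]), 'tool_pos': array([0.22793402, 0.50002353, 0.20444982]), 'ee_rot': array([-3.13969098e+00, -2.03025279e-04,  2.71381122e+00]), 'wrist_force': array([-0.36874053, -0.24209407, -0.04859907]), 'wrist_torque': array([ 0.01376353, -0.05257365, -0.01088393]), 'width': 0.0936160125000949}
```

View pics/top0.png

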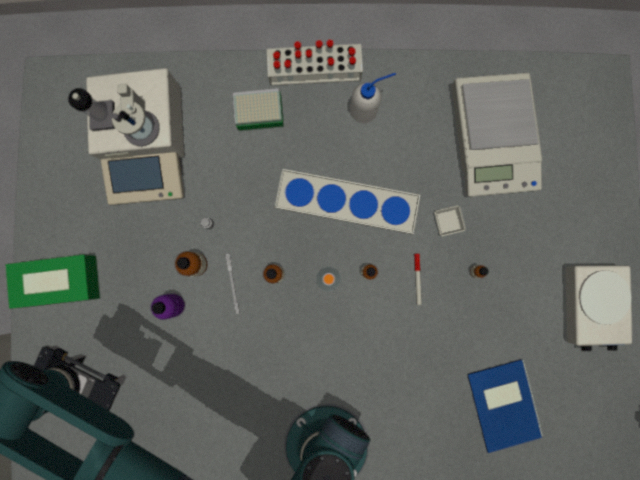

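View pics/side0.png

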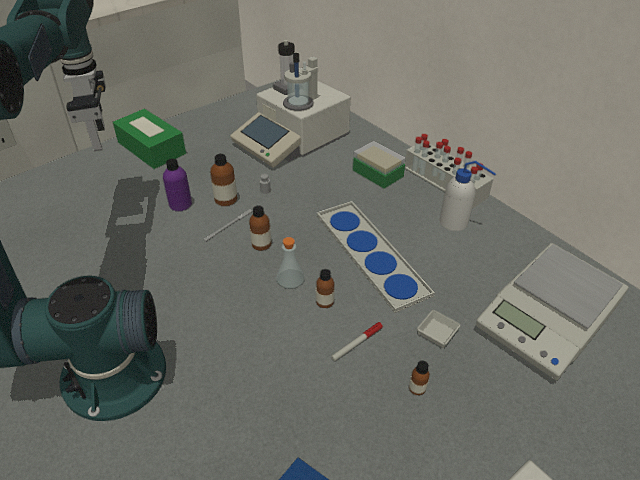

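The titrator is at the robot's left (+y), so the smallest bottle goes on pad_1 and the largest on pad_4. In the top view:
- The pads run from (299,192) to (396,210).
- bottle_250 is at about (187,262), 125 at (273,272), 60 at (370,271) and 30 at (480,271).
- The flask is at (329,279) and the purple look-alike at (168,305).

Next I'll measure these positions.

```bash
cat > h.py <<'E'
import numpy as np, cv2
from scipy.spatial.transform import Rotation as Ro
from bench import status, viewer
def ray(n,uv):
    m=viewer.camera_model(n); x,y=cv2.undistortPoints(np.float64([[uv]]),m["K"],m["D"])[0,0]
    return m["xyz"], Ro.from_euler("xyz",m["attitude"]).apply([x,-y,-1])
def plane(n,uv,z):
    o,d=ray(n,uv); return (o+d*(z-o[2])/d[2])[:2]
def pix(n,p):
    m=viewer.camera_model(n); q=Ro.from_euler("xyz",m["attitude"]).inv().apply(np.array(p)-m["xyz"])
    return cv2.projectPoints(np.float64([[q[0],-q[1],-q[2]]]),np.zeros(3),np.zeros(3),m["K"],m["D"])[0][0,0]
def blobs(mask,amin=25):
    n,l,s,c=cv2.connectedComponentsWithStats(mask.astype(np.uint8)); return [(c[i],s[i]) for i in range(1,n) if s[i][4]>=amin]
def go(x,y,z,jaw=None):
    "shift/turn in tool axes from the measured pose to TCP (x,y,z), jaw = wanted tool yaw deg"
    s=status.get_obs(); R=Ro.from_euler("xyz",s["ee_rot"])
    d=R.inv().apply(np.array([x,y,z])-s["tool_pos"])*1e3
    yaw=np.degrees(s["ee_rot"][2]); t=(Ro.from_rotvec([0,0,0]) if jaw is None else R.inv()*Ro.from_euler("xyz",[180,0,jaw],degrees=True)).as_rotvec(degrees=True)
    print("shift",d.round(1),"turn",t.round(1),"pos",s["tool_pos"].round(4),"yaw",yaw.round(1),"w",round(s["width"],4))
E
python3 - <<'E'
from h import *
I={n:cv2.imread(f"pics/{n}0.png") for n in("top","side")}
H={n:cv2.cvtColor(I[n],cv2.COLOR_BGR2HSV) for n in I}
for n in I:
    h,s,v=cv2.split(H[n])
    print(n,"blue pads")
    for c,st in blobs((h>100)&(h<125)&(s>150)&(v>80),200): print(c.round(1),st,plane(n,c,.007).round(4))
    print("amber")
    for c,st in blobs((h<16)&(s>110)&(v>30)): print(c.round(1),st)
    print("dark")
    for c,st in blobs(v<40,30):
        if st[4]<600: print(c.round(1),st)
E
```

```text
top blue pads
[299.1 192. ] [286 179  27  27 569] [0.6535 0.0709]
[331.1 198. ] [318 185  27  27 578] [ 0.6375 -0.0125]
[363.2 204.1] [350 191  27  27 576] [ 0.6215 -0.096 ]
[395.2 210.2] [382 197  27  27 574] [ 0.6055 -0.1792]
[504.6 408.1] [ 469  361   72   91 3548] [ 0.0932 -0.4595]
amber
[329.6  42.9] [327  39   6   9  40]
[297.3  49.1] [294  41   7  17  89]
[318.7  43.5] [316  40   7   8  47]
[351.6  55.4] [348  47   8  18  98]
[308.4  52.9] [306  49   6   9  43]
[276.3  59.3] [273  51   7  18  98]
[330.4  60.9] [328  57   6   9  45]
[287.3  63.2] [284  59   7   9  47]
[188.9 263.3] [175 252  26  24 380]
[416.9 261.8] [414 254   6  17  87]
[272.9 273.4] [264 265  18  18 204]
[369.  271.7] [363 265  15  14 119]
[478.1 271.1] [474 266  10  11  70]
[328.4 278.7] [324 274  10  10  80]
dark
[ 80.8 100. ] [ 69  89  23  22 317]
[123.7 115.9] [119 112  11   8  57]
[183.1 262.7] [177 258  13  11 106]
[483.1 270.8] [480 267   8   8  47]
[271.  273.2] [267 269   9   9  65]
[370.4 271.4] [367 268   8   8  50]
[158.4 307.3] [152 302  13  11 112]
[611.8 347.4] [607 346  10   4  36]
[ 79.6 360
[... 931 characters left out ...]
.6] [50 15 11 11 49]
[288.4  51.2] [279  43  20  20 166]
[80.2 69.4] [ 62  60  34  15 203]
[98.3 82.4] [ 93  71  12  27 122]
[ 83.4 105.8] [ 67  97  35  14 148]
[ 99.4 124.5] [ 95 119   9  12  61]
[220.1 159.5] [215 154  12  12 103]
[171.8 164.3] [166 159  12  12 110]
[257.9 211.5] [253 206  11  11  88]
[324.8 274.7] [320 270  10  11  80]
[ 83.4 281.1] [ 60 276  49  13 224]
[149.9 320.1] [144 291  13  59 533]
[ 78.8 297.2] [ 74 294  11   8  36]
[120.9 355.4] [112 350  15  13  42]
[140.6 358. ] [131 350  18  23 155]
[162.9 371.9] [159 354   7  33  55]
[ 16.6 363.2] [  5 358  21   9  43]
[421.8 367.4] [416 361  12  13 115]
[ 72.1 380.6] [ 62 362  24  37 247]
[ 95.8 398.2] [ 94 387   5  23  60]
```

```bash
python3 - <<'E'
from h import *
for nm,t,s,h,c in [("250",(183.1,262.7),(220.1,159.5),.138,.018),("125",(271,273.2),(257.9,211.5),.113,.016),("60",(370.4,271.4),(324.8,274.7),.094,.014),("30",(483.1,270.8),(421.8,367.4),.079,.014),("purple",(158.4,307.3),(171.8,164.3),.138,.018)]:
    a=plane("top",t,h-.2*c);b=plane("side",s,h-.35*c)
    print(nm,a.round(4),b.round(4))
print("flask",plane("top",(328.4,278.7),.112),plane("side",(288.2,242.2),.11))
print("60");
go(.35,.1,.2,90)
E
```

```text
250 [0.4654 0.3382] [0.4657 0.3358]
125 [0.4413 0.1322] [0.4406 0.1289]
60 [ 0.4458 -0.1063] [ 0.4458 -0.1097]
30 [ 0.4468 -0.3857] [ 0.446  -0.3897]
purple [0.3601 0.3959] [0.3598 0.3943]
flask [ 0.42834819 -0.00466249] [ 0.43210516 -0.00134646]
60
shift [-277.  -313.3    5. ] turn [-0.1  0.1 65.5] pos [0.2279 0.5    0.2044] yaw 155.5 w 0.0936
```

Request:
move_arm(targets=[[[-28,-5,0],[0,0,0],1],[[-76,-13,0],[0,0,0],1],[[-132,-23,0],[0,0,0],1],[[-188,-33,0],[0,0,0],1],[[-236,-41,0],[0,0,0],1],[[-268,-47,0],[0,0,0],1],[[-284,-50,0],[0,0,0],1],[[-284,-50,0],[0,0,0],1],[[-284,-50,0],[0,0,0],1]])

```text
time: 1.23
tool_pos: [0.4649, 0.338, 0.2055]
ee_rot: [3.141, -0.001, 2.715]
wrist_force: [0.7, -0.7, 0.2]
width: 0.094
```

```bash
python3 - <<'E'
from h import *
go(.4655,.337,.051)
E
```

```text
shift [ -1.1  -0.6 154.5] turn [0. 0. 0.] pos [0.4649 0.338  0.2055] yaw 155.6 w 0.094
```

Request:
move_arm(targets=[[[-1,-1,20],[0,0,0],1],[[-1,-1,60],[0,0,0],1],[[-1,-1,100],[0,0,0],1],[[-1,-1,130],[0,0,0],1],[[-1,-1,147],[0,0,0],1],[[-1,-1,154],[0,0,0],1],[[-1,-1,154],[0,0,0],1],[[-1,-1,154],[0,0,0],-1],[[-1,-1,154],[0,0,0],-1],[[-1,-1,154],[0,0,0],-1],[[-1,-1,154],[0,0,0],-1],[[-1,-1,154],[0,0,0],-1],[[-1,-1,154],[0,0,0],-1]])

```text
time: 2.85
tool_pos: [0.4676, 0.3373, 0.0528]
ee_rot: [3.137, 0.002, 2.714]
wrist_force: [2.4, 5.6, 3.1]
width: 0.0606
```

Request:
move_arm(targets=[[[0,0,-6],[0,0,0],-1],[[0,0,-24],[0,0,0],-1],[[0,0,-46],[0,0,0],-1],[[-3,-4,-64],[0,0,1],-1],[[-14,-17,-70],[0,0,3],-1],[[-31,-37,-70],[0,0,7],-1],[[-54,-66,-70],[0,0,12],-1],[[-82,-99,-70],[0,0,18],-1],[[-112,-136,-70],[0,0,25],-1],[[-146,-178,-70],[0,0,33],-1],[[-180,-219,-70],[0,0,41],-1],[[-214,-260,-70],[0,0,48],-1],[[-245,-298,-70],[0,0,55],-1],[[-272,-331,-70],[0,0,61],-1],[[-296,-360,-70],[0,0,67],-1],[[-317,-384,-70],[0,0,71],-1],[[-330,-401,-70],[0,0,74],-1],[[-338,-410,-70],[0,0,76],-1],[[-341,-413,-70],[0,0,77],-1],[[-341,-413,-70],[0,0,77],-1]])

```text
time: 5.35
tool_pos: [0.6052, -0.1808, 0.1214]
ee_rot: [-3.141, -0.001, 1.371]
wrist_force: [0.6, 1.0, -4.9]
width: 0.0606
```

```bash
python3 - <<'E'
from h import *
cv2.imwrite("pics/top1.png",viewer.snapshot("top")[:,:,::-1])
a=viewer.snapshot("side")[:,:,::-1];cv2.imwrite("pics/side1.png",cv2.resize(a[150:390,250:570],None,fx=2,fy=2))
go(.6062,-.18,.0598,79.1)
E
```

```text
shift [ 0.5  0.9 61.8] turn [-0.  -0.  -0.5] pos [ 0.6052 -0.1804  0.1216] yaw 78.6 w 0.0605
```

View pics/side1.png

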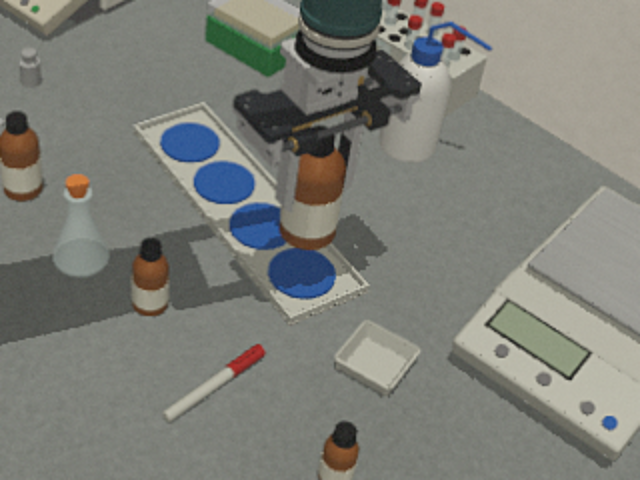

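The crop shows bottle_250 held upright above pad_4 (pad at about (302,272)). I'll lower it slowly.

Request:
move_arm(targets=[[[0,1,8],[0,0,0],-1],[[0,1,24],[0,0,0],-1],[[0,1,40],[0,0,0],-1],[[0,1,51],[0,0,0],-1],[[0,1,57],[0,0,0],-1],[[0,1,59],[0,0,0],-1],[[0,1,60],[0,0,0],-1],[[0,1,60],[0,0,0],-1]])

```text
time: 6.45
tool_pos: [0.6066, -0.1818, 0.0621]
ee_rot: [3.14, 0.0, 1.37]
wrist_force: [0.6, 0.4, -3.8]
width: 0.0607
```

Request:
move_arm(targets=[[[1,0,1],[0,0,0],-1],[[2,0,2],[0,0,0],-1],[[2,0,2],[0,0,0],-1]])

```text
time: 6.82
tool_pos: [0.6069, -0.1797, 0.0599]
ee_rot: [3.141, 0.0, 1.37]
wrist_force: [-1.1, -0.2, -3.9]
width: 0.0608
```

Request:
move_arm(targets=[[[0,0,1],[0,0,0],-1],[[0,0,1],[0,0,0],-1]])

```text
time: 7.08
tool_pos: [0.6069, -0.1797, 0.0598]
ee_rot: [3.141, 0.0, 1.37]
wrist_force: [-2.2, 0.7, 2.2]
width: 0.0608
```

Request:
move_arm(targets=[[[0,0,1],[0,0,0],0.4],[[0,0,1],[0,0,0],0.6],[[0,0,1],[0,0,0],0.85],[[0,0,1],[0,0,0],1],[[0,0,0],[0,0,0],1],[[0,0,-10],[0,0,0],1],[[0,0,-35],[0,0,0],1],[[0,0,-70],[0,0,0],1],[[0,0,-105],[0,0,0],1],[[0,0,-125],[0,0,0],1],[[0,0,-130],[0,0,0],1]])

```text
time: 8.45
tool_pos: [0.6077, -0.1801, 0.1915]
ee_rot: [3.137, 0.001, 1.37]
wrist_force: [-0.1, -0.4, 0.2]
width: 0.0939
```

```bash
python3 - <<'E'
from h import *
go(.441,.1306,.031,79.1)
a=viewer.snapshot("side")[:,:,::-1];cv2.imwrite("pics/side2.png",cv2.resize(a[150:390,250:570],None,fx=2,fy=2))
E
```

```text
shift [ 271.3 -226.1  159.2] turn [ 0.3  0.  -0.6] pos [ 0.6077 -0.1801  0.1915] yaw 78.5 w 0.0939
```

View pics/side2.png

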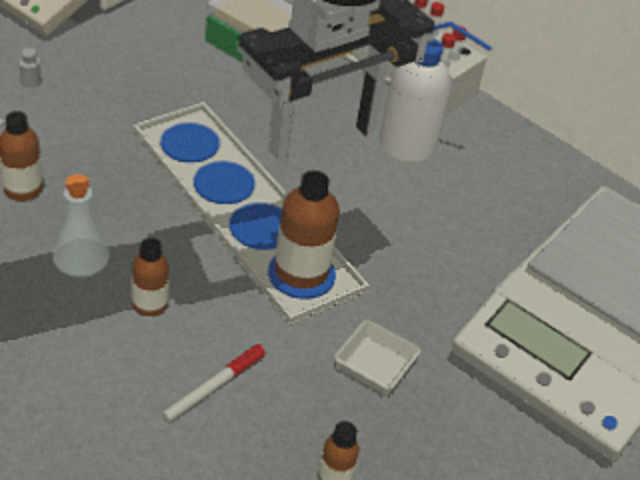

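bottle_250 stands upright and looks centred on pad_4 (pad at (302,272) in the crop). Next is bottle_125.

Request:
move_arm(targets=[[[5,-5,0],[0,0,0],1],[[22,-18,0],[0,0,0],1],[[49,-41,0],[0,0,0],1],[[81,-68,0],[0,0,0],1],[[117,-97,0],[0,0,0],1],[[152,-127,0],[0,0,0],1],[[187,-156,0],[0,0,0],1],[[220,-183,0],[0,0,0],1],[[247,-206,0],[0,0,0],1],[[263,-219,0],[0,0,0],1],[[271,-226,0],[0,0,0],1],[[271,-226,0],[0,0,0],1],[[271,-226,0],[0,0,0],1]])

```text
time: 10.12
tool_pos: [0.4394, 0.1304, 0.1881]
ee_rot: [-3.141, 0.001, 1.369]
wrist_force: [-0.3, 0.2, 0.1]
width: 0.0945
```

```bash
python3 - <<'E'
from h import *
go(.441,.1306,.031,79.1)
E
```

```text
shift [  0.6   1.6 157.1] turn [-0.   0.  -0.7] pos [0.4394 0.1304 0.1881] yaw 78.4 w 0.0945
```

Request:
move_arm(targets=[[[0,1,15],[0,0,0],1],[[0,1,55],[0,0,0],1],[[0,1,98],[0,0,0],1],[[0,1,132],[0,0,0],1],[[0,1,150],[0,0,0],1],[[0,1,156],[0,0,0],1],[[0,1,156],[0,0,0],1],[[0,1,156],[0,0,0],-1],[[0,1,156],[0,0,0],-1],[[0,1,156],[0,0,0],-1],[[0,1,156],[0,0,0],-1],[[0,1,156],[0,0,0],-1],[[0,1,156],[0,0,0],-1],[[0,1,156],[0,0,0],-1]])

```text
time: 11.88
tool_pos: [0.4407, 0.1308, 0.0327]
ee_rot: [3.141, -0.0, 1.37]
wrist_force: [1.1, -0.1, 0.6]
width: 0.0476
```

```bash
python3 - <<'E'
from h import *
s=status.get_obs(); print(s["width"],s["wrist_force"].round(1))
go(.622,-.0968,s["tool_pos"][2]+.0075,79.1)
E
```

```text
0.04761215262997379 [ 1.1 -0.1  0.6]
shift [-186.8  223.1   -7.3] turn [ 0.1 -0.  -0.6] pos [0.4407 0.1308 0.0327] yaw 78.5 w 0.0476
```

Request:
move_arm(targets=[[[0,0,-6],[0,0,0],-1],[[0,0,-24],[0,0,0],-1],[[0,0,-45],[0,0,0],-1],[[-4,4,-57],[0,0,0],-1],[[-15,18,-60],[0,0,0],-1],[[-34,40,-60],[0,0,0],-1],[[-56,67,-60],[0,0,0],-1],[[-80,96,-60],[0,0,0],-1],[[-105,125,-60],[0,0,0],-1],[[-129,154,-60],[0,0,0],-1],[[-151,181,-60],[0,0,0],-1],[[-168,201,-60],[0,0,0],-1],[[-180,214,-60],[0,0,0],-1],[[-185,221,-60],[0,0,0],-1],[[-187,223,-60],[0,0,0],-1],[[-187,223,-60],[0,0,0],-1],[[-187,223,-60],[0,0,0],-1]])

```text
time: 14.0
tool_pos: [0.6212, -0.0963, 0.0927]
ee_rot: [3.142, -0.0, 1.371]
wrist_force: [-0.4, -0.0, -2.2]
width: 0.0476
```

```bash
python3 - <<'E'
from h import *
go(.622,-.0968,.0397,79.1)
E
```

```text
shift [-0.4  0.9 53. ] turn [ 0.  -0.  -0.6] pos [ 0.6212 -0.0963  0.0927] yaw 78.5 w 0.0476
```

Request:
move_arm(targets=[[[0,1,8],[0,0,0],-1],[[0,1,24],[0,0,0],-1],[[0,1,38],[0,0,0],-1],[[0,1,47],[0,0,0],-1],[[0,1,50],[0,0,0],-1],[[0,1,51],[0,0,0],-1],[[0,1,52],[0,0,0],-1],[[0,1,52],[0,0,0],-1]])

```text
time: 15.0
tool_pos: [0.6227, -0.0972, 0.041]
ee_rot: [3.141, -0.0, 1.37]
wrist_force: [1.1, -0.3, -1.2]
width: 0.0475
```

Request:
move_arm(targets=[[[0,0,1],[0,0,0],-1],[[0,0,1.5],[0,0,0],-1],[[0,0,1.5],[0,0,0],-1]])

```text
time: 15.38
tool_pos: [0.6227, -0.0972, 0.0397]
ee_rot: [3.141, -0.0, 1.37]
wrist_force: [-1.1, 0.1, 1.3]
width: 0.0476
```

Request:
move_arm(targets=[[[0,0,0],[0,0,0],0.1],[[0,0,0],[0,0,0],0.35],[[0,0,0],[0,0,0],0.7],[[0,0,0],[0,0,0],1],[[0,0,0],[0,0,0],1],[[0,0,-10],[0,0,0],1],[[0,0,-35],[0,0,0],1],[[0,0,-70],[0,0,0],1],[[0,0,-105],[0,0,0],1],[[0,0,-125],[0,0,0],1],[[0,0,-130],[0,0,0],1],[[0,0,-130],[0,0,0],1]])

```text
time: 16.88
tool_pos: [0.6224, -0.0972, 0.169]
ee_rot: [3.141, -0.0, 1.37]
wrist_force: [-1.0, -0.5, -0.3]
width: 0.0942
```

```bash
python3 - <<'E'
from h import *
go(.4458,-.108,.019,79.1)
E
```

```text
shift [ -45.9 -170.9  150. ] turn [ 0.  -0.  -0.6] pos [ 0.6224 -0.0972  0.169 ] yaw 78.5 w 0.0942
```

Request:
move_arm(targets=[[[-2,-6,0],[0,0,0],1],[[-8,-28,0],[0,0,0],1],[[-16,-60,0],[0,0,0],1],[[-26,-98,0],[0,0,0],1],[[-36,-132,0],[0,0,0],1],[[-42,-156,0],[0,0,0],1],[[-46,-168,0],[0,0,0],1],[[-46,-171,0],[0,0,0],1],[[-46,-171,0],[0,0,0],1],[[-46,-171,0],[0,0,0],1]])

```text
time: 18.12
tool_pos: [0.4462, -0.1081, 0.1688]
ee_rot: [-3.141, -0.0, 1.37]
wrist_force: [-1.0, 0.0, -0.2]
width: 0.0936
```

```bash
python3 - <<'E'
from h import *
go(.4458,-.108,.019,79.1)
E
```

```text
shift [ -0.   -0.4 149.8] turn [-0.  -0.  -0.6] pos [ 0.4462 -0.1081  0.1688] yaw 78.5 w 0.0936
```

Request:
move_arm(targets=[[[0,0,15],[0,0,0],1],[[0,0,52],[0,0,0],1],[[0,0,92],[0,0,0],1],[[0,0,124],[0,0,0],1],[[0,0,142],[0,0,0],1],[[0,0,149],[0,0,0],1],[[0,0,149],[0,0,0],1],[[0,0,149],[0,0,0],-1],[[0,0,149],[0,0,0],-1],[[0,0,149],[0,0,0],-1],[[0,0,149],[0,0,0],-1],[[0,0,149],[0,0,0],-1],[[0,0,149],[0,0,0],-1],[[0,0,149],[0,0,0],-1],[[0,0,149],[0,0,0],-1]])

```text
time: 20.0
tool_pos: [0.4459, -0.1082, 0.02]
ee_rot: [3.141, -0.0, 1.37]
wrist_force: [1.0, 0.0, -0.4]
width: 0.0383
```

```bash
python3 - <<'E'
from h import *
s=status.get_obs(); print(s["wrist_force"].round(1))
go(.638,-.0133,s["tool_pos"][2]+.0075,79.1)
E
```

```text
[ 1.   0.  -0.4]
shift [131.3 169.3  -7.4] turn [ 0.  -0.  -0.6] pos [ 0.4459 -0.1082  0.02  ] yaw 78.5 w 0.0383
```

Request:
move_arm(targets=[[[0,0,-6],[0,0,0],-1],[[0,0,-26],[0,0,0],-1],[[0,0,-50],[0,0,0],-1],[[0,0,-70],[0,0,0],-1],[[3,3,-78],[0,0,0],-1],[[12,15,-80],[0,0,0],-1],[[27,35,-80],[0,0,0],-1],[[46,59,-80],[0,0,0],-1],[[66,85,-80],[0,0,0],-1],[[85,110,-80],[0,0,0],-1],[[104,134,-80],[0,0,0],-1],[[119,154,-80],[0,0,0],-1],[[128,165,-80],[0,0,0],-1],[[131,169,-80],[0,0,0],-1],[[131,169,-80],[0,0,0],-1],[[131,169,-80],[0,0,0],-1]])

```text
time: 22.0
tool_pos: [0.6369, -0.0139, 0.1001]
ee_rot: [-3.141, 0.0, 1.369]
wrist_force: [0.1, 0.2, -2.0]
width: 0.0385
```

```bash
python3 - <<'E'
from h import *
go(.638,-.0133,.027,79.1)
E
```

```text
shift [ 0.8  1.  73.1] turn [-0.   0.  -0.6] pos [ 0.6369 -0.0139  0.1001] yaw 78.5 w 0.0385
```

Request:
move_arm(targets=[[[1,1,10],[0,0,0],-1],[[1,1,32],[0,0,0],-1],[[1,1,54],[0,0,0],-1],[[1,1,66],[0,0,0],-1],[[1,1,70],[0,0,0],-1],[[1,1,71],[0,0,0],-1],[[1,1,72],[0,0,0],-1],[[1,1,72],[0,0,0],-1]])

```text
time: 23.0
tool_pos: [0.6391, -0.0127, 0.0288]
ee_rot: [3.14, -0.0, 1.37]
wrist_force: [-1.0, 0.5, -1.3]
width: 0.0384
```

Request:
move_arm(targets=[[[0,0,1],[0,0,0],-1],[[0,0,2],[0,0,0],-1],[[0,0,2],[0,0,0],-1]])

```text
time: 23.38
tool_pos: [0.6389, -0.0127, 0.0271]
ee_rot: [3.141, -0.0, 1.37]
wrist_force: [-1.8, 0.9, 4.0]
width: 0.0381
```

Request:
move_arm(targets=[[[0,0,0],[0,0,0],0],[[0,0,0],[0,0,0],0.3],[[0,0,0],[0,0,0],0.7],[[0,0,0],[0,0,0],1],[[0,0,0],[0,0,0],1],[[0,0,-10],[0,0,0],1],[[0,0,-35],[0,0,0],1],[[0,0,-75],[0,0,0],1],[[0,0,-120],[0,0,0],1],[[0,0,-152],[0,0,0],1],[[0,0,-165],[0,0,0],1],[[0,0,-165],[0,0,0],1]])

```text
time: 24.88
tool_pos: [0.639, -0.0128, 0.1919]
ee_rot: [3.14, -0.0, 1.37]
wrist_force: [-0.6, 0.5, -0.9]
width: 0.0938
```

```bash
python3 - <<'E'
from h import *
go(.4464,-.3877,.011,79.1)
a=viewer.snapshot("side")[:,:,::-1];cv2.imwrite("pics/side3.png",cv2.resize(a[150:390,250:570],None,fx=2,fy=2))
E
```

```text
shift [-405.9 -114.2  180.6] turn [ 0.1 -0.  -0.6] pos [ 0.639  -0.0128  0.1919] yaw 78.5 w 0.0938
```

View pics/side3.png

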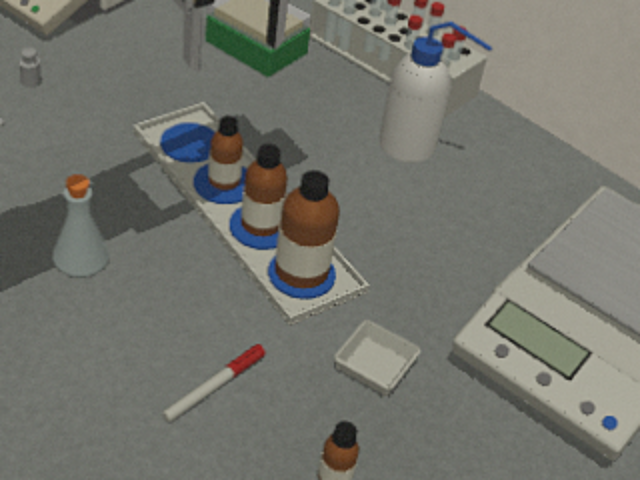

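Three bottles (60, 125 and 250) now stand upright on pads 2 to 4, and pad_1 (at (188,142)) is free. The last one is bottle_30.

Request:
move_arm(targets=[[[-6,-2,0],[0,0,0],1],[[-26,-8,0],[0,0,0],1],[[-60,-17,0],[0,0,0],1],[[-104,-29,0],[0,0,0],1],[[-150,-42,0],[0,0,0],1],[[-198,-56,0],[0,0,0],1],[[-246,-69,0],[0,0,0],1],[[-292,-82,0],[0,0,0],1],[[-334,-94,0],[0,0,0],1],[[-370,-104,0],[0,0,0],1],[[-394,-111,0],[0,0,0],1],[[-406,-114,0],[0,0,0],1],[[-406,-114,0],[0,0,0],1],[[-406,-114,0],[0,0,0],1]])

```text
time: 26.68
tool_pos: [0.4461, -0.387, 0.1909]
ee_rot: [-3.142, -0.001, 1.371]
wrist_force: [-1.0, -0.2, 0.0]
width: 0.0937
```

```bash
python3 - <<'E'
from h import *
go(.4464,-.3877,.012,79.1)
E
```

```text
shift [ -0.7   0.4 178.9] turn [-0.  -0.  -0.6] pos [ 0.4461 -0.387   0.1909] yaw 78.5 w 0.0937
```

Request:
move_arm(targets=[[[0,0,15],[0,0,0],1],[[0,0,55],[0,0,0],1],[[0,0,100],[0,0,0],1],[[0,0,140],[0,0,0],1],[[0,0,165],[0,0,0],1],[[0,0,177],[0,0,0],1],[[0,0,178],[0,0,0],1],[[0,0,178],[0,0,0],1],[[0,0,178],[0,0,0],-1],[[0,0,178],[0,0,0],-1],[[0,0,178],[0,0,0],-1],[[0,0,178],[0,0,0],-1],[[0,0,178],[0,0,0],-1],[[0,0,178],[0,0,0],-1],[[0,0,178],[0,0,0],-1],[[0,0,178],[0,0,0],-1],[[0,0,178],[0,0,0],-1]])

```text
time: 28.8
tool_pos: [0.446, -0.3878, 0.013]
ee_rot: [3.141, -0.0, 1.37]
wrist_force: [0.3, -0.8, -0.1]
width: 0.0326
```

```bash
python3 - <<'E'
from h import *
s=status.get_obs(); print(s["wrist_force"].round(1))
go(.654,.070,s["tool_pos"][2]+.0075,79.1)
E
```

```text
[ 0.3 -0.8 -0.1]
shift [490.1 112.5  -7.4] turn [ 0.  -0.  -0.6] pos [ 0.446  -0.3878  0.013 ] yaw 78.5 w 0.0326
```

Request:
move_arm(targets=[[[0,0,-8],[0,0,0],-1],[[0,0,-34],[0,0,0],-1],[[0,0,-74],[0,0,0],-1],[[0,0,-118],[0,0,0],-1],[[3,1,-154],[0,0,0],-1],[[15,3,-174],[0,0,0],-1],[[38,9,-180],[0,0,0],-1],[[72,17,-180],[0,0,0],-1],[[115,26,-180],[0,0,0],-1],[[163,37,-180],[0,0,0],-1],[[213,49,-180],[0,0,0],-1],[[263,60,-180],[0,0,0],-1],[[313,72,-180],[0,0,0],-1],[[361,83,-180],[0,0,0],-1],[[405,93,-180],[0,0,0],-1],[[443,102,-180],[0,0,0],-1],[[470,108,-180],[0,0,0],-1],[[485,111,-180],[0,0,0],-1],[[490,113,-180],[0,0,0],-1],[[490,113,-180],[0,0,0],-1]])

```text
time: 31.3
tool_pos: [0.6542, 0.0693, 0.1928]
ee_rot: [-3.141, 0.001, 1.369]
wrist_force: [-0.0, 0.4, -1.1]
width: 0.0322
```

```bash
python3 - <<'E'
from h import *
go(.654,.070,.020,79.1)
E
```

```text
shift [  0.7  -0.2 172.8] turn [-0.   0.  -0.6] pos [0.6542 0.0693 0.1928] yaw 78.5 w 0.0322
```

Request:
move_arm(targets=[[[1,0,12],[0,0,0],-1],[[1,0,40],[0,0,0],-1],[[1,0,75],[0,0,0],-1],[[1,0,110],[0,0,0],-1],[[1,0,140],[0,0,0],-1],[[1,0,160],[0,0,0],-1],[[1,0,169],[0,0,0],-1],[[1,0,171],[0,0,0],-1],[[1,0,171],[0,0,0],-1],[[1,0,171],[0,0,0],-1]])

```text
time: 32.55
tool_pos: [0.6556, 0.0709, 0.0235]
ee_rot: [3.139, -0.001, 1.37]
wrist_force: [0.7, 0.6, -1.5]
width: 0.0325
```

Request:
move_arm(targets=[[[-1,-1,1],[0,0,0],-1],[[-1,-1,2],[0,0,0],-1],[[-1,-1,3],[0,0,0],-1],[[-1,-1,3],[0,0,0],-1]])

```text
time: 33.05
tool_pos: [0.6535, 0.07, 0.0199]
ee_rot: [3.141, -0.0, 1.37]
wrist_force: [-1.9, -0.2, 4.3]
width: 0.0324
```

Contact made. I'll release, then retreat up and sideways so the camera can see.

Request:
move_arm(targets=[[[0,0,0],[0,0,0],-0.1],[[0,0,0],[0,0,0],0.2],[[0,0,0],[0,0,0],0.6],[[0,0,0],[0,0,0],1],[[0,0,0],[0,0,0],1],[[0,0,-10],[0,0,0],1],[[0,0,-35],[0,0,0],1],[[0,0,-75],[0,0,0],1],[[0,0,-120],[0,0,0],1],[[0,0,-155],[0,0,0],1],[[8,-6,-180],[0,0,0],1],[[28,-20,-190],[0,0,0],1],[[60,-45,-190],[0,0,0],1],[[95,-70,-190],[0,0,0],1],[[130,-95,-190],[0,0,0],1],[[165,-120,-190],[0,0,0],1],[[190,-140,-190],[0,0,0],1],[[200,-150,-190],[0,0,0],1],[[200,-150,-190],[0,0,0],1],[[200,-150,-190],[0,0,0],1]])

```text
time: 35.55
tool_pos: [0.5467, 0.295, 0.2088]
ee_rot: [3.141, 0.001, 1.369]
wrist_force: [-0.7, 0.2, 1.0]
width: 0.0939
```

```bash
python3 - <<'E'
from h import *
I={n:viewer.snapshot(n)[:,:,::-1].copy() for n in("top","side")}
cv2.imwrite("pics/top4.png",I["top"]);cv2.imwrite("pics/side4.png",cv2.resize(I["side"][130:370,200:520],None,fx=2,fy=2))
P=[(.654,.070),(.638,-.0133),(.622,-.0968),(.6062,-.18)];off={"top":(-.0006,.0008),"side":(.0008,-.0008)}
for p,h,c in zip(P,(.079,.094,.113,.138),(.014,.014,.016,.018)):
    for n,k in(("top",.2),("side",.35)):
        z=h+.007-k*c; u=pix(n,(*p,z)); m=I[n].max(2)<40
        b=[(q,s) for q,s in blobs(m,20) if np.hypot(*(q-u))<8]
        for q,s in b: print(h,n,((plane(n,q,z)-p-off[n])*1e3).round(1),s[4])
print(status.get_obs()["time"])
E
```

```text
0.079 top [-2.5 -0.9] 43
0.079 side [-2.7 -2.3] 51
0.094 top [-0.5  1. ] 48
0.094 side [-1.5 -0.9] 60
0.113 top [-0.3  2.2] 62
0.113 side [-1.1 -0. ] 98
0.138 top [0.  3.5] 100
0.138 side [-1.   0.3] 151
35.65
```

View pics/side4.png

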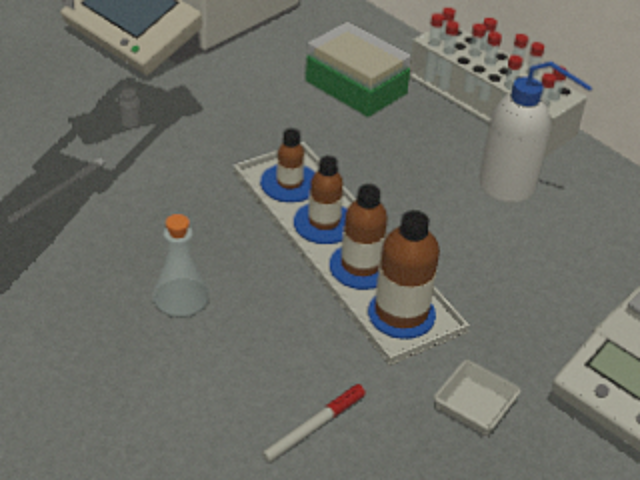

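View pics/top4.png

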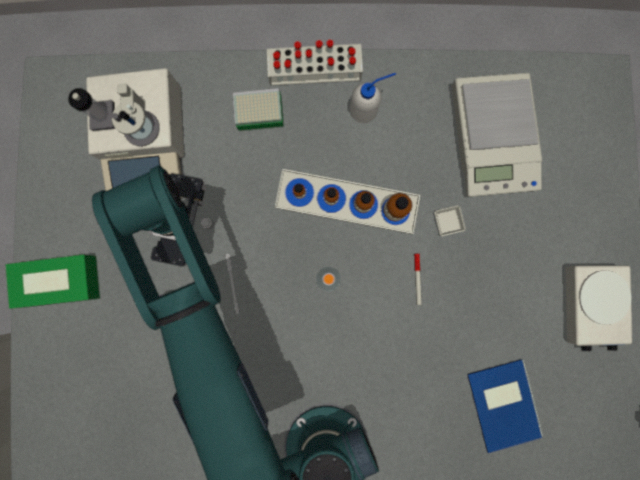

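```bash
python3 -c "
from bench import order; print(order.close_job())"
```

```text
the job is handed in; nothing more can be done
None
```

The four bottles are lined up on the spill tray and the job is handed in. The titrator is at the robot's left end, so from that end the order is 30, 60, 125, 250 on pads 1 to 4.

- **Handling:** Each bottle was gripped on its straight body, carried upright and lowered until the wrist force showed contact (about 1 to 4 N), then released. The robot's clock read about 36 s at the last check, against the 104 s limit.
- **Placing:** The final top and side pictures show all four standing upright, each 1 to 3.5 mm from its pad centre. The 30 is the most consistently off, by about 3 mm in both views.
- **Disagreement:** The two cameras differ by 1 to 3 mm along the row, most for the 250 (3.5 mm from the top, 0.3 mm from the side). I took this as calibration and cap-outline error and made no correction.
- **Left alone:** The flask is in the same place in the top picture. The purple bottle was not touched on purpose, but the arm hid it in the last pictures, so I could not confirm it by eye. The gripper ended raised and clear of everything.

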